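# Fetch the pepper shaker out of the deep canister

## Task

The small stainless pepper shaker has ended up standing at the bottom of one of the two tall white canisters; the other holds a squat salt pot. Reach in, lift it out and set it down gently, without dropping it, so that it stands upright and wholly on the round cork mat. Leave both canisters standing where they are.

Things in the scene. Friction and masses are not known exactly. Their poses are not given: they have to be found in the camera images.
- pepper_shaker: Slim round stainless pepper shaker, 28 mm in diameter and 64 mm tall, straight-sided up to 60 mm, with a slightly domed twist top (a dark groove at 43 mm; the top does not come off). About 90 g. Origin at the centre of its underside, z up. It stands upright within 5 mm of the middle of the canister's floor, its top about 34 mm below the rim.
- canister: The canister that holds the pepper shaker: open-topped, round, straight white ceramic jar without a lid, outside 102 mm in diameter and 104 mm tall, inside 92 mm in diameter and 98 mm deep (wall 5 mm, floor 6 mm thick). Stands loose, about 0.7 kg. Origin at the centre of its underside, z up, so the rim is at z = 104 mm and the floor inside at 6 mm. A gripper opened wide does not fit inside.
- other_canister: An identical canister, same sizes and origin, which holds only a squat white ceramic salt pot (46 mm wide, 36 mm tall); not to be disturbed.
- cork_mat: Round flat cork mat, 96 mm in diameter and 5 mm thick, fixed to the plywood shelf. Origin at the centre of its underside; its top is at z = 5 mm. Low small things (up to 50 mm tall) stand near the mat and the canisters; taller things are farther back and to the sides.
There are look-alikes about, which are no part of the job. Leave any yellow look-alike of the canister alone.

How it is judged (in metres and radians):
On the way, in this order (a step that is already met when the one before it is completed fails the run):
1. the pepper shaker has been lifted clear of its canister (z of pepper_shaker in the frame of canister above 0.1 m), for 0.1 s.
2. the fingers still hold the shaker when it is on the mat or less than 10 mm above it (set down, not dropped) (horizontal distance between pepper_shaker and cork_mat below 0.036 m and z of pepper_shaker in the frame of cork_mat below 0.015 m and contact force between the fingers and pepper_shaker above 0.3 N), for 0.05 s.
At the end, for the whole second after the job is handed in: The pepper shaker stands upright (within 10 degrees), released and at rest, wholly on the cork mat (its axis within 36 mm of the mat's centre); both canisters stand upright within 40 mm of where they began (horizontal distance between pepper_shaker and cork_mat below 0.036 m and z of pepper_shaker in the frame of cork_mat between 0.002 and 0.009 m and angle between pepper_shaker's own z axis and vertical below 0.17 rad and linear speed of pepper_shaker below 0.02 m/s and angle between each of canister, other_canister's own z axis and vertical below 0.1 rad and distance of each of canister, other_canister from where it was at the start of the episode below 0.04 m); the robot touches nothing.
It fails at once if a canister is tipped by more than 20 degrees or shifted by more than 40 mm (angle between any of canister, other_canister's own z axis and vertical above 0.35 rad or distance of any of canister, other_canister from where it was at the start of the episode above 0.04 m).
It also fails if it takes over 48 s, if anything falls off the work surface, if the arm or the gripper's body presses on something with over 40 N, if the wrist force passes 120 N, or if a joint passes its speed limit or range.

## Robot

A 6-joint arm with a two-finger parallel gripper is mounted at the origin on the work surface. World frame = base frame: x ahead of the robot, y to its left, z up, the work surface at z = 0. Lengths are in mm, angles in rad, forces in N, time in s.
With the tool pointing down it reaches from about 400 to 925 mm from the base axis. Payload 12.5 kg.
Tool frame: the origin (TCP) lies on the centre line of the jaws, within the pads' length; the fingertips stand 8 mm ahead of it and the grasp point (between the pads) lies 11 mm behind it; z points along the fingers, x is the direction in which the jaws open and shut, and the axes are right-handed (so a half turn about z gives the same grasp; the last joint's range is limited). The gripper opens to 95 mm and grips with 3 to 60 N. Pads are 20 mm wide; open, the fingers measure 119 mm over their backs; the gripper's body (75 mm by 180 mm) begins 59 mm behind the grasp point.
Start: joints at [1.239, 0.491, 1.559, -0, 1.092, -0.106], TCP at [139.91, 609.156, 222.661] pointing down, gripper open.
Joint ranges: [-3.1, 3.1], [-0.84, 2.19], [0.05, 2.79], [-1.13, 4.28], [0.06, 2.93], [-2.69, 2.69]. Speed limits (rad/s): [2.22, 2.22, 2.79, 3.14, 3.14, 3.14].

## Interface

Orientations are given as [roll, pitch, yaw] about the fixed x, y, z axes, in that order (R = Rz(yaw) Ry(pitch) Rx(roll)).
In Python, from rig import r gives the robot as it stands.
- The arm moves only by the tool jog_arm, never from a script. Its argument "rows" is a list of rows, each a list of 5 numbers: the opening, from -1 (shut) to 1 (fully open), so that 0 is half open, then the shift along the tool's x, y, z in m, then the turn about the tool's z in rad. In form: [[jaw, tx, ty, tz, spin], ...]. A call has 1 to 8 rows; each row shifts and turns the commanded pose from where the row before left it, along the tool's axes as they then stand; what a row does not reach is not made up. A row lasts 1/10 s, in which the tool goes at most 50 mm and 8.59 degrees, less where a joint would pass 70% of its speed; a pose out of reach is approached as far as the arm can. A call is refused whole if a number of a shift passes 0.05 or a number of a turn 0.15, either way. A call with a gripper value outside its range is refused whole. The fingers move at their own pace and stop on an object; the grip force is fixed at half the most. Time passes only in rows, so rows that do not move let the fingers close. It gives the time, the measured TCP pose, the force and the opening at its end, in the units of the state.
- r.observe(): the state, without advancing time (a new reading comes with each control period).
- r.grab_frame(name): name is "scene" or "top" or "wrist"; returns the picture (400x640x3 uint8, blue, green, red); there is no depth.
- r.camera_info(name): a dict with "fx", "fy", "cx", "cy" (pixels), "k1" (the pictures are not rectified: a ray, as slopes to the right and down, at radius r is drawn at 1 + k1 r^2 times it, then the intrinsics apply), "world_from_camera" (4x4, takes a point from camera to world coordinates); the wrist camera has in their place "mount" (4x4, takes a point from camera to tool coordinates, whose origin is the TCP and whose axes are the tool frame's). Camera axes: x right, y down, z forward; pixel columns grow to the right and rows downward; lengths in mm; the calibration is good to about 2 mm. A picture is of the moment at which its call begins: read the wrist's pose just before it. camera_info takes no time and is no camera call.
- r.hand_in(): hands the job in, once; it reports no verdict.
The state is a dict: "clock": time; "joint_pos": joint angles; "joint_vel": joint speeds; "effort": joint torques, N m; "tool_pos": TCP position; "tcp_rot": TCP orientation; "contact_force": force on the tool from outside, world axes, zero at the start; "ft_torque": the same for the moment, N m; "gripper_width": finger opening in mm.
Only numpy, scipy, OpenCV 4.12 (cv2) and the standard library are available. Lean on these libraries where they do the work, as an engineer would, in place of code of your own. Each camera call takes 0.05 s, during which the arm holds its last target. There are 200 camera calls.

## Working session

There is one attempt and no reset: what is moved stays moved. The work goes in short steps, Python scripts to look and compute and a tool call to move; the robot and the scene stay as the last step left them, time stands still between calls to the robot, and variables do not carry over. Pictures are saved under pics/ and viewed, about 8 in all and at most 12, crops included, and the job is handed in when it is done.

Besides the shell and the picture viewer there is one more tool, called after "Call:" as a command line: name --pt "numbers of a row" for each row, then --argument value for the rest. jog_arm: Moves the arm, as the interface text tells. Its arguments: {"type":"object","properties":{"rows":{"type":"array","items":{"type":"array","items":{"type":"number"}}}},"required":["rows"]}

```bash
ls; mkdir -p pics
python3 - <<'E'
from rig import r
import cv2,json
print(r.observe())
for n in("scene","top","wrist"):
    cv2.imwrite(f"pics/{n}0.png",r.grab_frame(n)); print(n,r.camera_info(n))
E
```

```text
pics
{'clock': 0.0, 'joint_pos': array([ 1.23940548e+00,  4.91533151e-01,  1.55949076e+00,  1.79936022e-05,
        1.09169152e+00, -1.05607573e-01]), 'joint_vel': array([-0.00142429,  0.00143954, -0.00034387,  0.00056009,  0.00019548,
        0.00173111]), 'effort': array([-1.03343998e-03, -6.12629914e+01, -2.58183807e+01,  6.92420569e-02,
        4.81976126e-02, -1.18487928e-04]), 'tool_pos': array([139.81408189, 608.90095928, 222.06392696]), 'tcp_rot': array([-3.14145843e+00,  1.11483469e-03,  1.34500482e+00]), 'contact_force': array([ 0.47120267, -0.67058446,  0.23817859]), 'ft_torque': array([-0.00390431, -0.02287953, -0.004328  ]), 'gripper_width': 95.12064437904708}
scene {'fx': 407.64240269123593, 'fy': 407.64240269123593, 'cx': 312.98959768527146, 'cy': 206.20794537473407, 'k1': -0.016347676170442995, 'world_from_camera': array([[-4.22339505e-01,  6.60521448e-01, -6.20758213e-01,
         9.62703944e+02],
       [ 9.06423727e-01,  3.03948757e-01, -2.93276627e-01,
         2.10530199e+02],
       [-5.03681447e-03, -6.86532279e-01, -7.27081880e-01,
         5.62311874e+02],
  
[... 371 characters left out ...]
2.03644672e-02,
        -1.08386425e+01],
       [-5.27784990e-03, -2.00149978e-01, -9.79751056e-01,
         9.35198523e+02],
       [ 0.00000000e+00,  0.00000000e+00,  0.00000000e+00,
         1.00000000e+00]])}
wrist {'fx': 289.1645219923819, 'fy': 289.1645219923819, 'cx': 318.2486081531108, 'cy': 198.23553684126986, 'k1': -0.03563267639557865, 'mount': array([[ 9.99999548e-01, -1.15712752e-04,  9.43360077e-04,
         1.18656880e-01],
       [-1.65233748e-04,  9.56280207e-01,  2.92451942e-01,
        -8.25706692e+01],
       [-9.35956989e-04, -2.92451966e-01,  9.56279756e-01,
        -1.62988563e+02],
       [ 0.00000000e+00,  0.00000000e+00,  0.00000000e+00,
         1.00000000e+00]])}
```

View pics/top0.png

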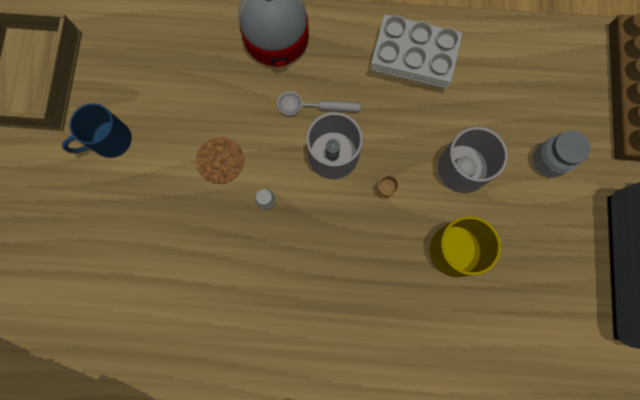

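View pics/scene0.png

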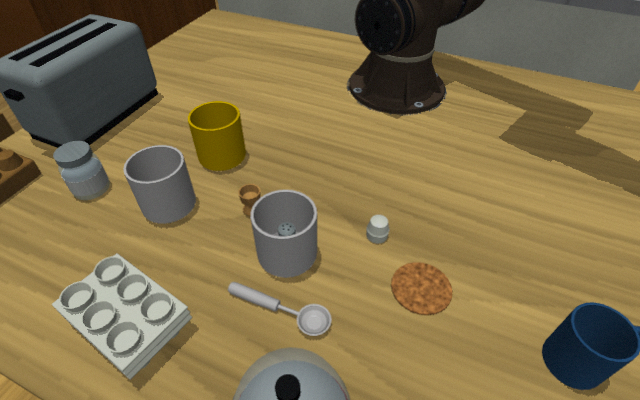

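The top view shows the canister with the shaker at about (334,142), the mat at (220,160), the salt canister at (478,155), and low items at (265,198), (387,186) and (289,103). I'll locate the mat by mask and the rim and shaker top from zoomed crops.

```bash
cat > h.py <<'E'
import numpy as np, cv2
from scipy.spatial.transform import Rotation as R
from rig import r
def cast(name,uv,z,T=None):
    c=r.camera_info(name)
    if T is None: T=c["world_from_camera"]
    K=np.array([[c["fx"],0,c["cx"]],[0,c["fy"],c["cy"]],[0,0,1]])
    p=cv2.undistortPoints(np.array(uv,float).reshape(-1,1,2),K,np.array([c["k1"],0,0,0,0]))[:,0]
    d=np.c_[p,np.ones(len(p))]@T[:3,:3].T; o=T[:3,3]
    return o+d*((z-o[2])/d[:,2])[:,None]
def wristT(s):
    T=np.eye(4);T[:3,:3]=R.from_euler("xyz",s["tcp_rot"]).as_matrix();T[:3,3]=s["tool_pos"]
    return T@r.camera_info("wrist")["mount"]
E
python3 - <<'E'
from h import *
for n,b in(("top",(150,230,190,260)),("scene",(250,320,350,460))):
    im=cv2.imread(f"pics/{n}0.png"); h=cv2.cvtColor(im,cv2.COLOR_BGR2HSV)
    m=((h[...,0]<13)&(h[...,1]>120)&(h[...,2]>90)).astype(np.uint8)*255
    a,e,c,d=b; k=np.zeros_like(m);k[a-40:e,c:d]=m[a-40:e,c:d]
    ct=max(cv2.findContours(k,0,2)[0],key=cv2.contourArea); el=cv2.fitEllipse(cv2.convexHull(ct)); print(n,el,cast(n,[el[0]],5))
t=cv2.imread("pics/top0.png")[100:200,270:430]; s=cv2.imread("pics/scene0.png")[185:285,240:400]
cv2.imwrite("pics/z0.png",np.vstack([cv2.resize(x,None,fx=3,fy=3,interpolation=2) for x in(t,s)])*1)
print(cast("top",[(334,114),(307,142),(362,142)],104))
print(cast("top",[(333,144)],68),cast("scene",[(287,229)],68))
E
```

```text
Traceback (most recent call last):
ValueError: max() iterable argument is empty
```

Run:
```python
from h import *
for n,p,b in(("top",(220,160),40),("scene",(421,288),45)):
    im=cv2.imread(f"pics/{n}0.png"); h=cv2.cvtColor(im,cv2.COLOR_BGR2HSV)
    print(h[p[1]-3:p[1]+4,p[0]-3:p[0]+4].reshape(-1,3).mean(0),h[p[1]+35,p[0]-5:p[0]+5].mean(0))
    k=np.zeros(h.shape[:2],np.uint8); s=(slice(p[1]-b,p[1]+b),slice(p[0]-b,p[0]+b)); k[s]=(h[...,0][s]<14)
    k=cv2.morphologyEx(k,cv2.MORPH_CLOSE,np.ones((5,5)));ct=max(cv2.findContours(k,0,2)[0],key=cv2.contourArea); el=cv2.fitEllipse(cv2.convexHull(ct)); print(n,el,cast(n,[el[0]],5))
t=cv2.imread("pics/top0.png")[100:200,270:430]; s=cv2.imread("pics/scene0.png")[185:285,240:400]
cv2.imwrite("pics/z0.png",np.vstack([cv2.resize(x,None,fx=3,fy=3,interpolation=2) for x in(t,s)])*1)
print(cast("top",[(334,114),(307,142),(362,142)],104))
print(cast("top",[(333,144)],68),cast("scene",[(287,229)],68))
```

```text
[ 14.93877551 153.06122449 112.30612245] [ 20.1 120.6 112.2]Traceback (most recent call last):
  File "<stdin>", line 6, in <module>
ValueError: max() iterable argument is empty
```

Run:
```python
from h import *
t=cv2.imread("pics/top0.png")[100:200,270:430]; s=cv2.imread("pics/scene0.png")[185:285,240:400]
cv2.imwrite("pics/z0.png",np.vstack([cv2.resize(x,None,fx=3,fy=3,interpolation=2) for x in(t,s)]))
for n,p,b in(("top",(220,160),40),("scene",(421,288),45)):
    im=cv2.imread(f"pics/{n}0.png"); h=cv2.cvtColor(im,cv2.COLOR_BGR2HSV)
    k=np.zeros(h.shape[:2],np.uint8); s=(slice(p[1]-b,p[1]+b),slice(p[0]-b,p[0]+b)); k[s]=(h[...,0][s]<18)
    k=cv2.morphologyEx(k,cv2.MORPH_OPEN,np.ones((3,3)));ct=max(cv2.findContours(k,0,2)[0],key=cv2.contourArea); el=cv2.fitEllipse(cv2.convexHull(ct)); print(n,el,cast(n,[el[0]],5))
print(cast("top",[(334,114),(307,142),(362,142)],104))
print(cast("top",[(333,144)],68),cast("scene",[(287,229)],68))
```

```text
top ((219.44093322753906, 159.97019958496094), (45.65227508544922, 47.99017333984375), 65.98728942871094) [[570.88535131 216.48451927   5.        ]]
scene ((421.3851013183594, 288.1971435546875), (50.12285614013672, 62.88939666748047), 114.04639434814453) [[576.80193219 216.5963406    5.        ]]
[[645.99748397  -5.42586513 104.        ]
 [589.33342893  39.20437517 104.        ]
 [596.66251722 -59.33300435 104.        ]]
[[600.67835812  -7.52425627  68.        ]] [[602.93309291  -5.29423747  68.        ]]
```

View pics/z0.png

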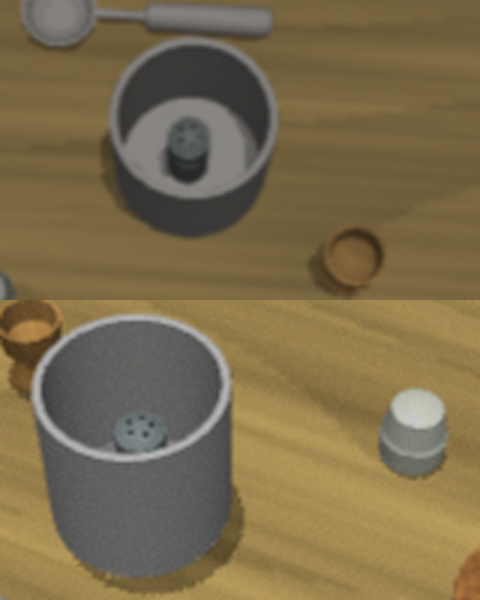

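Call:
jog_arm --pt "-0.05 -0.031 0.0367 0 0" --pt "-0.05 -0.031 0.0367 0 0" --pt "-0.05 -0.031 0.0367 0 0" --pt "-0.05 -0.031 0.0367 0 0" --pt "-0.05 -0.031 0.0367 0 0" --pt "-0.05 -0.031 0.0367 0 0" --pt "-0.05 -0.031 0.0367 0 0" --pt "-0.05 -0.031 0.0367 0 0"

```text
clock: 0.95
tool_pos: [371.3, 300.0, 222.7]
tcp_rot: [3.142, -0.0, 1.345]
contact_force: [0.9, 0.3, 0.5]
gripper_width: 45.5
```

Call:
jog_arm --pt "-0.05 -0.031 0.0367 0 0" --pt "-0.05 -0.031 0.0367 0 0" --pt "-0.05 -0.031 0.0367 0 0" --pt "-0.05 -0.031 0.0367 0 0" --pt "-0.05 -0.031 0.0367 0 0" --pt "-0.05 -0.031 0.0367 0 0" --pt "-0.05 -0.031 0.0367 0 0" --pt "-0.05 0 0 0 0"

```text
clock: 1.75
tool_pos: [574.9, 28.6, 222.0]
tcp_rot: [3.141, 0.0, 1.341]
contact_force: [0.0, 0.3, -0.1]
gripper_width: 44.8
```

Run:
```python
from h import *
s=r.observe(); print(s)
im=r.grab_frame("wrist"); cv2.imwrite("pics/w1.png",im)
print("T",wristT(s).tolist())
print(cast("top",[(334.5,139.2)],104),cast("scene",[(284,214.3)],104),cast("top",[(332.7,145)],68),cast("scene",[(286.7,229)],68))
```

```text
{'clock': 1.75, 'joint_pos': array([-6.48549362e-02,  4.21103398e-01,  1.68399266e+00, -5.87720189e-04,
        1.03582816e+00, -1.40542899e+00]), 'joint_vel': array([ 0.06828935, -0.03650272,  0.07878482,  0.01936402, -0.00473781,
        0.06617498]), 'effort': array([ -2.70510569, -54.71939206, -26.47599936,  -0.21105768,
         0.20933166,  -0.80653137]), 'tool_pos': array([574.87032199,  28.56960368, 221.9803654 ]), 'tcp_rot': array([3.14085015e+00, 3.88885084e-04, 1.34087337e+00]), 'contact_force': array([ 0.02023393,  0.27158456, -0.11950293]), 'ft_torque': array([ 0.01042696, -0.00200932, -0.00472844]), 'gripper_width': 44.78287149699546}
T [[0.22773963859317978, 0.93090364186506, 0.2855749754019312, 494.3954936379521], [0.9737219081687392, -0.2178906646877626, -0.06625182106290872, 47.59370441242592], [0.0005500597008641925, 0.2931587757586164, -0.9560636117068948, 384.9075011432734], [0.0, 0.0, 0.0, 1.0]]
[[598.25364517  -9.71177    104.        ]] [[605.13883415  -7.19333178 104.        ]] [[598.68706473  -7.10311297  68.        ]] [[603.13226324  -5.72631111  68.        ]]
```

View pics/w1.png

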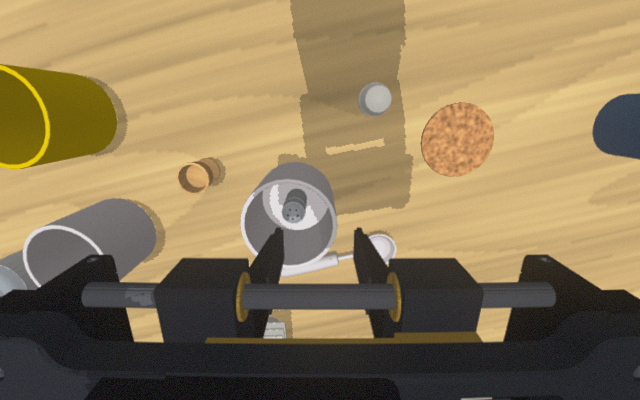

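The wrist view shows the shaker cap near (293,211), the canister rim around it (x 241–337) and the mat at (458,139). Next I'll cast these into world coordinates.

Run:
```python
from h import *
im=cv2.imread("pics/w1.png"); T=np.array([[0.22773963859317978, 0.93090364186506, 0.2855749754019312, 494.3954936379521], [0.9737219081687392, -0.2178906646877626, -0.06625182106290872, 47.59370441242592], [0.0005500597008641925, 0.2931587757586164, -0.9560636117068948, 384.9075011432734],[0,0,0,1]])
h=cv2.cvtColor(im,cv2.COLOR_BGR2HSV); k=np.zeros(h.shape[:2],np.uint8); k[95:185,415:500]=h[95:185,415:500,0]<16
k=cv2.morphologyEx(k,cv2.MORPH_OPEN,np.ones((3,3)));ct=max(cv2.findContours(k,0,2)[0],key=cv2.contourArea); el=cv2.fitEllipse(cv2.convexHull(ct)); print(el,cast("wrist",[el[0]],5,T))
print(cast("wrist",[(293,211)],68,T))
cv2.imwrite("pics/w1z.png",cv2.resize(im[150:290,220:360],None,fx=4,fy=4,interpolation=2))
```

```text
((457.20703125, 139.1318359375), (67.88785552978516, 77.03671264648438), 41.32829666137695) [[570.62788467 216.30759082   5.        ]]
[[597.47790672  -6.47723998  68.        ]]
```

View pics/w1z.png

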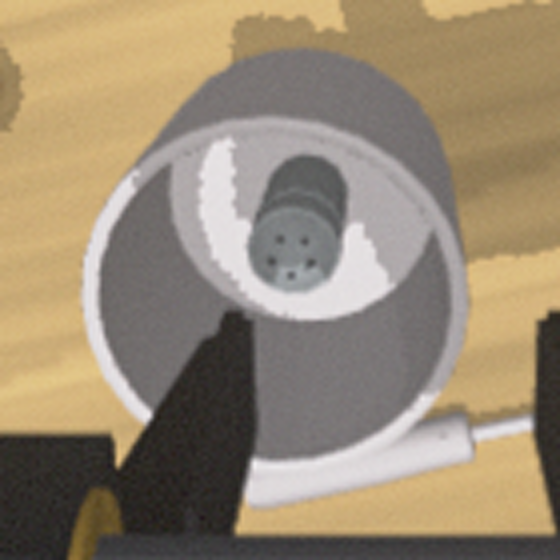

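Call:
jog_arm --pt "-0.05 -0.0163 0.0177 0 0" --pt "-0.05 -0.0163 0.0176 0 0" --pt "-0.05 0 0 0.03 0" --pt "-0.05 0 0 0.03 0" --pt "-0.05 0 0 0 0" --pt "-0.05 0 0 0 0" --pt "-0.05 0 0 0 0"

```text
clock: 2.5
tool_pos: [599.9, -6.4, 164.3]
tcp_rot: [3.14, -0.0, 1.346]
contact_force: [-1.4, 0.3, -0.2]
gripper_width: 45.0
```

Run:
```python
from h import *
s=r.observe(); print(s["tool_pos"],s["tcp_rot"],s["gripper_width"])
im=r.grab_frame("wrist"); T=wristT(s); np.save("T2.npy",T)
cv2.imwrite("pics/w2.png",cv2.resize(im[100:300,200:440],None,fx=3,fy=3,interpolation=2))
```

```text
[599.89904106  -6.4332162  164.25258303] [ 3.13958377e+00 -3.41311494e-04  1.34571568e+00] 44.98234288248146
```

View pics/w2.png

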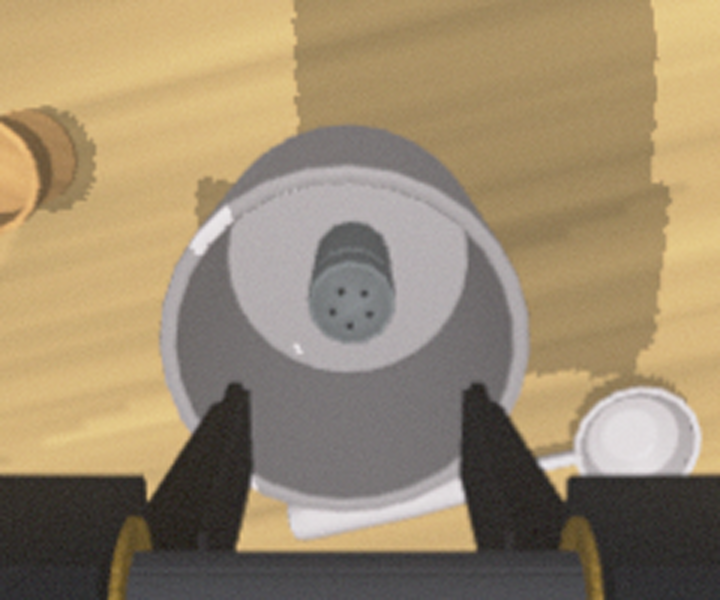

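Cap at (317,200.7), rim centre at about (315,212), and fingers centred at x ≈ 318.

Run:
```python
from h import *
T=np.load("T2.npy"); print(cast("wrist",[(317,200.7)],69,T),cast("wrist",[(314.8,212.3)],104,T))
```

```text
[[598.76496101  -6.95517704  69.        ]] [[597.27903525  -8.36109619 104.        ]]
```

Call:
jog_arm --pt "-0.05 0 -0.001 0.02 0" --pt "-0.05 0 0 0.02 0" --pt "-0.05 0 0 0.02 0" --pt "-0.05 0 0 0.02 0" --pt "-0.05 0 0 0.018 0" --pt "-0.05 0 0 0.015 0" --pt "-0.05 0 0 0.007 0" --pt "-0.05 0 0 0 0"

```text
clock: 3.35
tool_pos: [598.5, -6.6, 42.7]
tcp_rot: [-3.141, -0.0, 1.345]
contact_force: [-0.2, -0.1, -0.5]
gripper_width: 45.3
```

Call:
jog_arm --pt "-0.05 0 0 0 0" --pt "-0.2 0 0 0 0" --pt "-0.3 0 0 0 0" --pt "-0.6 0 0 0 0" --pt "-1 0 0 0 0" --pt "-1 0 0 0 0" --pt "-1 0 0 0 0"

```text
clock: 4.05
tool_pos: [598.7, -6.8, 43.0]
tcp_rot: [3.141, -0.0, 1.345]
contact_force: [-1.2, -0.3, 6.3]
gripper_width: 27.5
```

Gripped at about 28 mm. Lifting straight up 130 mm.

Call:
jog_arm --pt "-1 0 0 -0.005 0" --pt "-1 0 0 -0.012 0" --pt "-1 0 0 -0.02 0" --pt "-1 0 0 -0.02 0" --pt "-1 0 0 -0.02 0" --pt "-1 0 0 -0.02 0" --pt "-1 0 0 -0.02 0" --pt "-1 0 0 -0.013 0"

```text
clock: 4.85
tool_pos: [598.7, -6.7, 174.7]
tcp_rot: [3.14, -0.0, 1.345]
contact_force: [0.5, -0.2, -1.2]
gripper_width: 27.2
```

Call:
jog_arm --pt "-1 0 0 0 0" --pt "-1 0 0 0 0" --pt "-1 0 0 0 0"

```text
clock: 5.15
tool_pos: [598.0, -6.7, 171.6]
tcp_rot: [-3.14, 0.0, 1.345]
contact_force: [0.0, -0.2, -1.0]
gripper_width: 27.9
```

Run:
```python
from h import *
s=r.observe(); print(s["tool_pos"],s["contact_force"],s["gripper_width"])
a=r.grab_frame("scene");cv2.imwrite("pics/s3.png",a); b=r.grab_frame("wrist")
cv2.imwrite("pics/c3.png",np.vstack([cv2.resize(a[100:300,200:500],(750,500)),])); cv2.imwrite("pics/w3.png",b)
```

```text
[598.0199969   -6.68631657 171.64926836] [ 0.01476934 -0.1842452  -0.95621492] 27.888222470052302
```

View pics/c3.png

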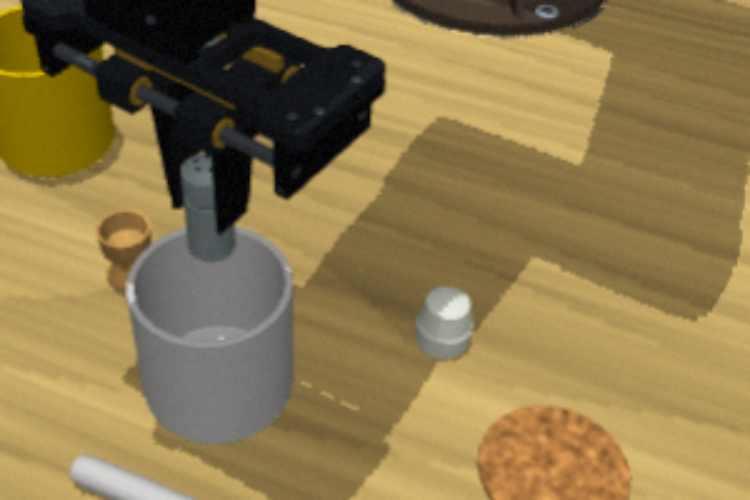

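Held upright and clear of the canister (force ≈ −1 N, which fits 90 g). Moving over the mat.

Call:
jog_arm --pt "-1 0.0153 -0.0057 0 0" --pt "-1 0.0353 -0.0127 0 0" --pt "-1 0.0353 -0.0127 0 0" --pt "-1 0.0353 -0.0127 0 0" --pt "-1 0.0353 -0.0127 0 0" --pt "-1 0.0353 -0.0127 0 0" --pt "-1 0.0198 -0.0068 0 0" --pt "-1 0 0 0 0"

```text
clock: 6.05
tool_pos: [570.7, 219.7, 172.2]
tcp_rot: [-3.141, -0.0, 1.348]
contact_force: [0.2, -0.7, -2.0]
gripper_width: 27.2
```

Call:
jog_arm --pt "-1 0 0 0.03 0" --pt "-1 0 0 0.03 0" --pt "-1 0 0 0.03 0" --pt "-1 0 0 0.02 0" --pt "-1 0 0 0 0" --pt "-1 0 0 0 0" --pt "-1 0 0 0 0"

```text
clock: 6.75
tool_pos: [572.3, 216.5, 63.9]
tcp_rot: [3.14, -0.001, 1.345]
contact_force: [-0.2, 0.5, -2.1]
gripper_width: 27.8
```

Run:
```python
from h import *
s=r.observe(); print(s["tool_pos"],s["contact_force"],s["gripper_width"])
a=r.grab_frame("scene");b=r.grab_frame("top")
cv2.imwrite("pics/c4.png",np.hstack([cv2.resize(a[180:330,350:500],(400,400)),cv2.resize(b[90:210,160:280],(400,400))]))
```

```text
[572.34110305 216.50478402  63.8940008 ] [-0.21331247  0.47139581 -2.09322152] 27.826528769908098
```

View pics/c4.png

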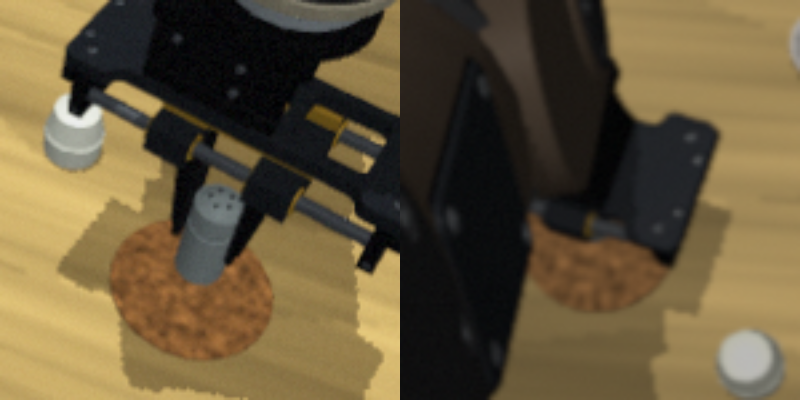

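Centred over the mat. Lowering in small steps.

Call:
jog_arm --pt "-1 0 0 0.007 0" --pt "-1 0 0 0.006 0" --pt "-1 0 0 0.003 0" --pt "-1 0 0 0.002 0" --pt "-1 0 0 0 0" --pt "-1 0 0 0 0" --pt "-1 0 0 0 0"

```text
clock: 7.55
tool_pos: [571.8, 216.5, 44.8]
tcp_rot: [3.141, -0.0, 1.345]
contact_force: [0.1, 0.7, -0.9]
gripper_width: 27.8
```

Call:
jog_arm --pt "-1 0 0 0.001 0" --pt "-1 0 0 0 0" --pt "-1 0 0 0.001 0" --pt "-1 0 0 0 0" --pt "-1 0 0 0 0"

```text
clock: 8.05
tool_pos: [571.8, 216.5, 42.6]
tcp_rot: [-3.142, -0.0, 1.345]
contact_force: [-0.6, 1.3, -0.9]
gripper_width: 27.2
```

Call:
jog_arm --pt "-1 0 0 0.0005 0" --pt "-1 0 0 0 0" --pt "-1 0 0 0.0005 0" --pt "-1 0 0 0 0" --pt "-1 0 0 0 0"

```text
clock: 8.55
tool_pos: [571.8, 216.5, 42.0]
tcp_rot: [3.141, -0.0, 1.345]
contact_force: [-1.5, -1.5, 5.2]
gripper_width: 27.7
```

Contact: the vertical force has gone from −1 to +5 N. Releasing gently.

Call:
jog_arm --pt "-0.4 0 0 0 0" --pt "-0.35 0 0 0 0" --pt "-0.25 0 0 0 0" --pt "-0.1 0 0 0 0" --pt "0 0 0 0 0" --pt "0 0 0 0 0" --pt "0 0 0 0 0"

```text
clock: 9.25
tool_pos: [571.8, 216.5, 41.6]
tcp_rot: [-3.142, -0.0, 1.345]
contact_force: [-0.3, 0.5, -0.0]
gripper_width: 47.4
```

Call:
jog_arm --pt "0 0 0 -0.01 0" --pt "0 0 0 -0.02 0" --pt "0 0 0 -0.03 0" --pt "0 0 0 -0.03 0" --pt "0 0 0 -0.03 0" --pt "0 0 0 -0.03 0" --pt "0 0 0 -0.01 0" --pt "0 0 0 0 0"

```text
clock: 10.05
tool_pos: [572.1, 216.6, 203.2]
tcp_rot: [3.139, -0.001, 1.345]
contact_force: [0.4, 0.0, 0.1]
gripper_width: 47.6
```

Call:
jog_arm --pt "0 0 0 0 0" --pt "0 0 0 0 0" --pt "0 0 0 0 0" --pt "0 0 0 0 0"

```text
clock: 10.45
tool_pos: [571.6, 216.5, 200.8]
tcp_rot: [-3.14, 0.0, 1.345]
contact_force: [-0.2, 1.1, -0.2]
gripper_width: 48.0
```

Run:
```python
from h import *
s=r.observe(); print(s["tool_pos"],s["contact_force"],s["gripper_width"])
a=r.grab_frame("scene");b=r.grab_frame("wrist")
np.save("T5.npy",wristT(s))
cv2.imwrite("pics/c5.png",np.vstack([cv2.resize(a[120:330,100:520],(600,300)),cv2.resize(b[50:250,120:520],(600,300))]))
```

```text
[571.61435999 216.45620303 200.79502505] [-0.19341201  1.09522077 -0.16541169] 47.999171710957555
```

View pics/c5.png

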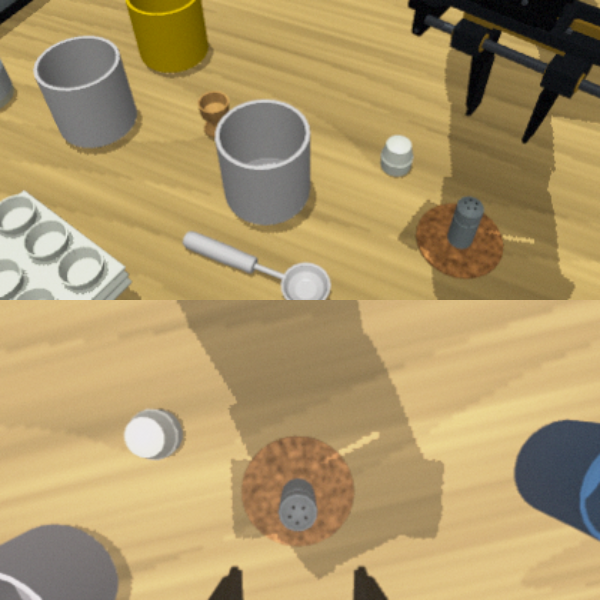

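The shaker stands upright in the middle of the mat with its base at about (296,488) in the lower view, against a mat centre of (298,490). Both canisters stand unmoved and the gripper is clear.

```bash
python3 -c "
from rig import r
print(r.hand_in())"
```

```text
the job is handed in; nothing more can be done
None
```

The pepper shaker is out of its canister and standing upright near the middle of the cork mat. The job is handed in at about 10.5 s of the 48 s, and no verdict was reported.

I narrowed the jaws to about 45 mm to fit inside the canister and gripped the shaker there. I lifted it 130 mm, carried it to the mat and lowered it until the wrist force showed contact (about 5 N up), then released it and backed off.

**Last checks:**
- **Pictures:** The final scene and wrist pictures showed the shaker upright within a few millimetres of the mat's centre. Both canisters looked upright and where they began, which I judged by eye rather than measured.
- **Force:** The wrist force was about 1 N, within noise, with the gripper clear of everything.
- **Disagreement:** The scene camera's positions differed from the top and wrist cameras' by about 5 mm in x. I went with the top and wrist cameras. No check failed.

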